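# Index the serving carousel

### The arm

A 7-joint arm with a two-finger parallel gripper is mounted at the origin on a cart in front of the work surface, level with it; the furniture and walls round the work are solid. World frame = base frame: x ahead of the robot, y to its left, z up, the work surface at z = 0. Lengths are in m, angles in rad, forces in N, time in s.
With the tool pointing down it reaches from about 0.35 to 0.9 m from the base axis. Payload 8.1 kg.
Tool frame: the origin (TCP) lies at the very end of the fingers, on their centre line; the grasp point (between the pads) lies 19 mm behind it (arm.tcp_to_grasp is the z of the grasp point in the tool frame, in m); z points along the fingers, y is the line along which they close (so a half turn about z gives the same grasp; the last joint's range is limited). The gripper opens to 92 mm and grips with 3 to 60 N. Pads are 19 mm wide; open, the fingers measure 130 mm over their backs; the gripper's body (75 mm by 190 mm) begins 47 mm behind the grasp point.
Start: joints at [-1.41, 0.434, 0.025, 1.573, -0.012, 1.134, -0.075], TCP at [0.163, 0.603, 0.227] pointing down, gripper open.
Joint ranges: [-2.62, 2.62], [-0.44, 2.09], [-1.27, 1.32], [0.08, 2.57], [-1.32, 4.46], [0.12, 2], [-2.74, 2.74]. Speed limits (rad/s): [2.22, 2.22, 3.01, 3.01, 3.14, 3.14, 3.14].

### API

Orientations are given as a rotation vector (axis times angle).
In Python, from cell import readout, vision, sign_off, arm gives the robot as it stands. The module is installed in compiled form; this text tells all that it offers.
- The arm moves only by the shell command python3 -m creep 'ROWS' [FORCE]. ROWS is JSON, a list of rows, each a list of 5 numbers: the shift along the tool's x, y, z in units of 4 cm (1.0 is 4 cm), then the turn about the tool's z in units of 4 degrees (1.0 is 4 degrees), then the opening, from 0 (shut) to 1 (fully open). A call has 1 to 12 rows; each row shifts and turns the commanded pose from where the row before left it, along the tool's axes as they then stand; what a row does not reach is not made up. A row lasts 1/8 s, in which the tool goes at most 62.5 mm and 10.7 degrees, less where a joint would pass 70% of its speed; a pose out of reach is approached as far as the arm can. A call with a number of a shift or a turn outside -1 to 1 is refused whole. A call with a gripper value outside its range is refused whole. The fingers move at their own pace and stop on an object; FORCE is the grip in N (left out, the last holds). Time passes only in rows, so rows that do not move let the fingers close. It gives the time, the measured TCP pose, the force, the opening and the grip force at its end, in the units of the state.
- readout.observe(): the state, without advancing time (a new reading comes with each control period).
- vision.get_image(name): name is "scene" or "top" or "wrist"; returns a dict with "pixels" (400x640x3 uint8, blue, green, red), "z_map" (400x640 float32, m along the optical axis (not along the pixel's ray), 0 where there is no reading), "camera_matrix" (3x3 intrinsics, pixels), "position" and "rotation" of the camera in the world. Camera axes: x right, y up, looking along -z (the intrinsics and any distortion apply to the point x, -y, -z); pixel columns grow to the right and rows downward; lengths in m; the calibration is good to about 2 mm. The wrist camera is an equidistant fisheye: a pixel r from the principal point sees the ray r / f radians off the axis. A picture is of the moment at which its call begins.
- sign_off(): hands the job in; it is judged then, once.
The state is a dict: "clock": time; "joints": joint angles; "dq": joint speeds; "joint_efforts": joint torques, N m; "position": TCP position; "ee_rot": TCP orientation; "force": force on the tool from outside, world axes, zero at the start; "ft_torque": the same for the moment, N m; "width": opening from 0.0 (shut) to 1.0 (fully open); "gripper_force": force on a finger pad.
Only numpy, scipy, OpenCV 4.12 (cv2) and the standard library are available. Lean on these libraries where they do the work, as an engineer would, in place of code of your own. Each camera call takes 0.05 s, during which the arm holds its last target. There are 200 camera calls.

### The job

Bring the jigger round to the front of the serving carousel, where the little dropper bottle stands now: draw the spring index pin up by its black knob, swing the turntable one hole the right way by that knob, and let the pin drop fully into that hole. Keep the jigger, the bottle and the jar standing on the turntable.

Things in the scene. Friction and masses are not known exactly. Their poses are not given: they have to be found in the camera images.
- stand: the carousel's fixed steel foot; origin on the turning axis at worktop height, z up; its front is its -x axis (roughly to the robot), +y is left. A wooden turntable (230 mm across, top 42 mm high, lip 46) turns on it. In front a curved steel sector (radius 145 to 185 mm, 30 mm high) has three index holes at radius 165 mm: at the front and 40 degrees to either side, mouths 32 mm wide along the arc
- turntable (a joint): turntable angle, rad, positive counter-clockwise from above, range -0.90 to 0.90; 0 at the start (pin in the front hole). Side holes: -0.698 (knob on the robot's left) and +0.698 (knob on its right). Turns easily (under 2 N at the knob), stays where left. An arm on it carries pin and knob, which turn with it. A pin let go within 10 mm of a hole's middle centres itself
- index_pin (a joint): lift of the spring index pin, m: 0 fully home in a hole, 0.026 at the upper stop. A spring pushes it down with 5 N at 0, 7 N at the stop. The tip is clear of the hole and of the sector's top from 0.016; resting on the sector beside a hole it reads about 0.016
- knob (a point): middle of the pin's round black pull knob, 30 mm across, 31 mm tall (101 to 132 mm above the worktop when home, this point at 118 mm); rises and turns with the pin, 165 mm from the stand's axis. Below it a fixed steel housing 22 mm across on the arm ends 93 mm above the worktop
- jigger_center (a point): middle (half-way up, 40 mm) of the steel jigger, a waisted double measuring cup 45 mm across and 80 mm tall, standing loose on the turntable 75 mm from its axis, 40 degrees to the left or to the right of the front (it differs). It rides round with the turntable
- bitters_center (a point): middle (half-way up, 51 mm) of the small brown dropper bottle, 33 mm across and 102 mm tall, standing loose on the turntable 75 mm from its axis, at the front at the start
- toothpicks_center (a point): middle (half-way up, 52 mm) of the round jar with the black cap, 45 mm across and 105 mm tall, standing loose on the turntable 75 mm from its axis, 40 degrees from the front on the side away from the jigger
Mind the look-alikes: they are no part of the job. What is shaped like the part that bears bitters_center but purple or red is not meant. What is shaped like the part that bears jigger_center but purple is not meant.

How it is judged:
By the outcome, as a careful person would: the job done as asked, in the order asked, and still so for the second after the job is handed in, with the robot touching nothing.
It also fails if it takes over 40 s, if anything falls off the work surface, if the arm or the gripper's body presses on something with over 40 N, if the wrist force passes 120 N, or if a joint passes its speed limit or range.

## Working session

There is one attempt and no reset: what is moved stays moved. The work goes in short steps, Python scripts to look and compute and a shell command to move; the robot and the scene stay as the last step left them, time stands still between calls to the robot, and variables do not carry over. Pictures are saved under pics/ and viewed, at most 10 in all, crops included, and the job is handed in when it is done.

```bash
mkdir -p pics; cat > h.py <<'E'
import numpy as np,cv2
from cell import readout,vision
def grab(n):
    d=vision.get_image(n); np.savez(f'{n}.npz',**d); return d
def pts(d):
    z=d['z_map'];K=d['camera_matrix'];v,u=np.mgrid[:z.shape[0],:z.shape[1]]
    c=np.stack([(u-K[0,2])/K[0,0]*z,-(v-K[1,2])/K[1,1]*z,-z],-1)
    P=c@np.array(d['rotation']).T+d['position']; P[z==0]=np.nan; return P
E
python3 - <<'E'
from h import *
s=readout.observe();print(s)
for n in('scene','top'):
    d=grab(n);cv2.imwrite(f'pics/{n}0.png',d['pixels']);print(n,d['position'],d['camera_matrix'],d['rotation'])
E
```

```text
{'clock': 0.0, 'joints': array([-1.40963883,  0.43525723,  0.02497474,  1.57413722, -0.01158733,
        1.13400259, -0.07507974]), 'dq': array([-1.56772168e-03, -1.32778540e-03, -2.73801027e-05,  1.42654517e-03,
       -8.14646308e-05,  8.72801195e-04, -1.54887193e-03]), 'joint_efforts': array([-5.90979507e-04, -6.67846942e+01,  9.84579921e-01, -3.14454317e+01,
       -6.06160238e-02,  4.33460448e-02,  1.58605894e-04]), 'position': array([0.16286625, 0.60284959, 0.22590822]), 'ee_rot': array([-4.13173840e-01, -3.11424681e+00,  2.60535826e-03]), 'force': array([ 0.36493266, -0.00118693, -0.83287848]), 'ft_torque': array([ 0.00041242, -0.01389674, -0.04368905]), 'gripper_force': 0.0, 'width': 0.9998883186448219}
scene [ 0.16329952 -0.47007341  0.64094161] [[446.08808595   0.         318.66085434]
 [  0.         446.08808595 198.94754828]
 [  0.           0.           1.        ]] [ 0.89567192 -0.22733308 -0.41749546]
top [0.38866144 0.17344123 1.12659812] [[473.60555851   0.         312.5814478 ]
 [  0.         473.60555851 198.34613448]
 [  0.           0.           1.        ]] [ 0.07248876 -0.09831861 -1.56718997]
```

View pics/scene0.png

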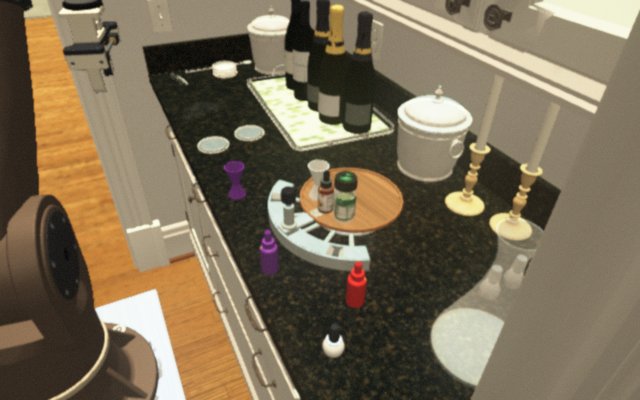

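View pics/top0.png

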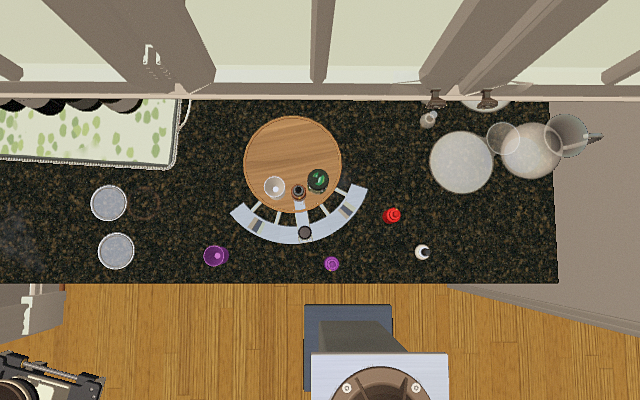

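The scene picture shows the jigger behind the bottle at about (318,172), the bottle at (326,195) and the jar at (345,195). In the top picture the axis is near (292,164) and the knob at (305,233). The jigger at (275,187) is on the left and the jar at (318,180) on the right, so the knob must go to the right (+0.698).

```bash
cat >> h.py <<'E'
from scipy.spatial.transform import Rotation as R
def ray(d,u,v,z):
    K=d['camera_matrix'];r=R.from_rotvec(d['rotation']).apply([(u-K[0,2])/K[0,0],-(v-K[1,2])/K[1,1],-1])
    return d['position']+r*(z-d['position'][2])/r[2]
def pts(d):
    z=d['z_map'];K=d['camera_matrix'];v,u=np.mgrid[:z.shape[0],:z.shape[1]]
    c=np.stack([(u-K[0,2])/K[0,0]*z,-(v-K[1,2])/K[1,1]*z,-z],-1)
    P=R.from_rotvec(d['rotation']).apply(c.reshape(-1,3)).reshape(c.shape)+d['position']; P[z==0]=np.nan; return P
E
python3 - <<'E'
from h import *
d=dict(np.load('top.npz'));P=pts(d)
X,Y,Z=P[...,0],P[...,1],P[...,2]
im=d['pixels'].astype(int)
v,u=np.mgrid[:400,:640]
roi=(u>225)&(u<370)&(v>100)&(v<245)
wood=roi&(im[...,2]-im[...,0]>40)&(v<215)
c=max(cv2.findContours(wood.astype(np.uint8),0,1)[0],key=cv2.contourArea)
(cu,cv_),r=cv2.minEnclosingCircle(c)
A=ray(d,cu,cv_,.046);print('axis',A,'r',r,r/473*1.08)
k=(abs(u-305)<11)&(abs(v-233)<11)&(Z>.11)
print('knob',k.sum(),X[k].mean(),Y[k].mean(),np.nanmedian(Z[k]), 'mid',(X[k].min()+X[k].max())/2,(Y[k].min()+Y[k].max())/2)
dk=(abs(u-305)<11)&(abs(v-233)<11)&(im.max(-1)<110)&k
print(ray(d,u[dk].mean(),v[dk].mean(),.132),dk.sum())
K=np.array([X[k].mean(),Y[k].mean()]);D=K-A[:2];print('radius',np.linalg.norm(D),np.degrees(np.arctan2(D[1],D[0])))
for n,a in(('purplebottle',(332,264)),('red',(392,215)),('jig',(275,187)),('jar',(318,180)),('bit',(298,192))):
    p=P[a[1],a[0]];q=p[:2]-A[:2];print(n,p,np.linalg.norm(q),np.degrees(np.arctan2(q[1],q[0])))
s=readout.observe();print(R.from_rotvec(s['ee_rot']).as_matrix())
E
```

```text
axis [0.58576655 0.20039709 0.046     ] r 50.874576568603516 0.11616182387757251
knob 155 0.4255048323427245 0.17460172429464238 0.129918270583114 mid 0.4255021586246145 0.1740202623331878
[0.42552523 0.17424175 0.132     ] 143
radius 0.16232442501588137 -170.856226350595
purplebottle [0.3589648  0.11475089 0.10086203] 0.24243412790791216 -159.3121677382436
red [ 0.46640519 -0.02052123  0.07816732] 0.25110164605675916 -118.38218983419277
jig [0.52850134 0.24012466 0.07744454] 0.06969637225700578 145.24913715417293
jar [0.53427545 0.14607271 0.1469846 ] 0.07484965764602765 -133.46623394835296
bit [0.51012929 0.18790099 0.13681277] 0.07666255567062157 -170.6188496728993
[[-9.65402599e-01  2.60763819e-01 -2.30537333e-04]
 [ 2.60763888e-01  9.65401658e-01 -1.35386734e-03]
 [-1.30478494e-04 -1.36714286e-03 -9.99999057e-01]]
```

```bash
python3 -m creep '[[-0.4,-0.4,0,0,1],[-0.8,-0.75,0,0,1],[-0.8,-0.75,0,0,1],[-0.8,-0.75,0,0,1],[-0.8,-0.75,0,0,1],[-0.8,-0.75,0,0,1],[-0.8,-0.75,0,0,1],[-0.8,-0.75,0,0,1],[-0.8,-0.75,0,0,1],[-0.8,-0.75,0,0,1],[-0.8,-0.75,0,0,1],[-0.8,-0.7,0,0,1]]'
python3 -m creep '[[0,0,0,-1,0.8],[0,0,0,-1,0.8],[0,0,0,-1,0.8],[0,0,0,-1,0.8],[0,0,0,-1,0.8],[0,0,0,-1,0.8],[0,0,0,0,0.8],[0,0,0,0,0.8]]'
python3 - <<'E'
from h import *
d=grab('wrist');cv2.imwrite('pics/w1.png',d['pixels']);s=readout.observe()
M=R.from_rotvec(s['ee_rot']).as_matrix();print(s['position'],s['joints'],M)
K=np.array([.4255,.1743]);print('tool xy units',(M.T@np.r_[K-s['position'][:2],0])/.04,'yaw y',np.degrees(np.arctan2(M[1,1],M[0,1])))
print(d['camera_matrix'],d['position'],d['rotation'])
E
```

```text
clock: 1.6
position: [0.4289, 0.1739, 0.2266]
ee_rot: [-0.413, -3.114, 0.0]
force: [0.5, 1.0, -0.1]
width: 1.002
gripper_force: 0.0
clock: 2.6
position: [0.4284, 0.1752, 0.2266]
ee_rot: [0.241, -3.132, 0.0]
force: [-0.6, 0.0, 0.9]
width: 0.801
gripper_force: 0.0
[0.42843088 0.1752642  0.22663533] [-0.69052801  0.16624294  0.21647512  1.96428039 -0.04185158  1.01548881
  1.26965879] [[-9.88207091e-01 -1.53123177e-01 -1.95902208e-04]
 [-1.53123162e-01  9.88207108e-01 -9.02957740e-05]
 [ 2.07418330e-04 -5.92337587e-05 -9.99999977e-01]]
tool xy units [ 7.60989522e-02 -1.26010138e-02  1.65307234e-05] yaw y 98.80796288968071
[[309.70691629   0.         326.79226891]
 [  0.         309.70691629 197.95266281]
 [  0.           0.           1.        ]] [0.34453785 0.16233816 0.38422008] [-0.23228247 -0.2703857   1.70801593]
```

View pics/w1.png

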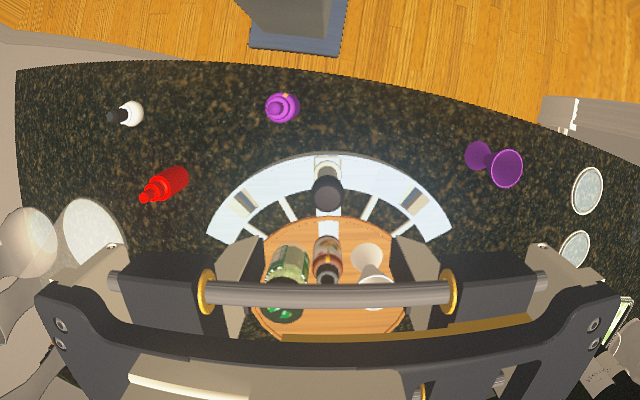

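The wrist picture shows the black knob at (327,193), centred between the fingers at about 245 and 410. The way down to it is clear.

```bash
python3 -m creep '[[0.08,-0.01,0.5,0.08,0.8],[0,0,0.8,0,0.8],[0,0,0.8,0,0.8],[0,0,0.6,0,0.8],[0,0,0.4,0,0.8],[0,0,0,0,0.8],[0,0,0,0,0.3],[0,0,0,0,0],[0,0,0,0,0],[0,0,0,0,0],[0,0,0,0,0]]' 30
python3 - <<'E'
from h import *
s=readout.observe();print(s['position'],s['width']*92,s['gripper_force'],s['force'])
d=grab('wrist');cv2.imwrite('pics/w2.png',d['pixels'])
E
```

```text
clock: 4.03
position: [0.4255, 0.1745, 0.1029]
ee_rot: [-0.234, 3.133, 0.0]
force: [1.0, -0.4, 1.6]
width: 0.311
gripper_force: 30.0
[0.42548249 0.17450233 0.1028645 ] 28.61706869875354 30.038981346879154 [ 0.99969339 -0.42272016  1.63708861]
```

View pics/w2.png

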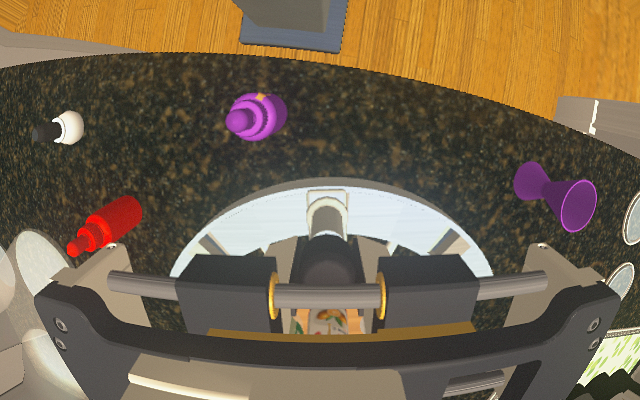

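The fingers hold the knob at (328,260), opening 28.6 mm and grip 30 N. Now I lift the pin about 21 mm.

```bash
python3 -m creep '[[0,0,-0.15,0,0],[0,0,-0.15,0,0],[0,0,-0.15,0,0],[0,0,-0.08,0,0],[0,0,0,0,0],[0,0,0,0,0]]' 30
python3 - <<'E'
from h import *
s=readout.observe();print(s['position'],s['width']*92,s['gripper_force'],s['force'],s['joints'])
d=grab('scene');cv2.imwrite('pics/s3.png',cv2.resize(d['pixels'][120:290,200:420],None,fx=3,fy=3))
# arc plan
p=s['position'][:2];M=R.from_rotvec(s['ee_rot']).as_matrix();print(M[:,:2])
A=p+.165*np.array([np.cos(np.radians(9.1)),np.sin(np.radians(9.1))]);print('axis',A)
E
```

```text
clock: 4.82
position: [0.4254, 0.1744, 0.1238]
ee_rot: [0.234, -3.133, 0.0]
force: [2.3, 1.2, -7.3]
width: 0.311
gripper_force: 30.0
[0.42542146 0.1743911  0.12382541] 28.587697518094433 29.99878185102716 [ 2.28358883  1.21908295 -7.33617783] [-0.66817696  0.29560138  0.20102716  2.10107435 -0.08518098  0.75236881
  1.30682829]
[[-9.88857175e-01 -1.48867346e-01]
 [-1.48867346e-01  9.88857175e-01]
 [ 8.04553082e-06 -3.32438935e-05]]
axis [0.58834474 0.20048718]
```

View pics/s3.png

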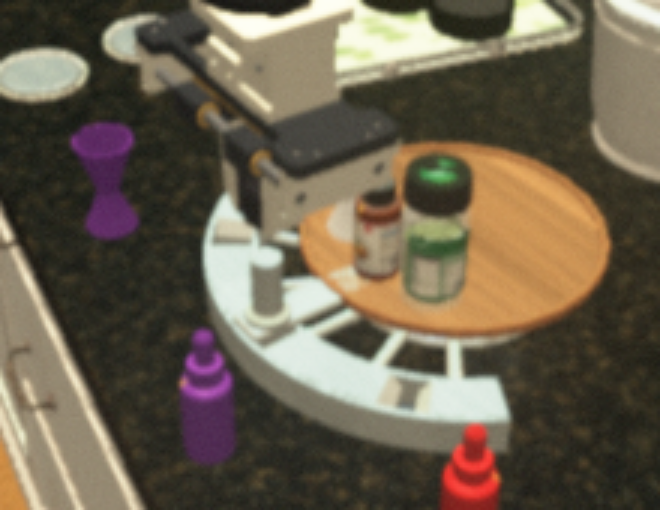

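The pin is up about 21 mm with 7 N of spring, and the three objects still stand. Next I swing it along the arc at 2° per row.

```bash
python3 -m creep '[[-0.002,-0.072,0,-0.25,0],[-0.004,-0.144,0,-0.5,0],[-0.004,-0.144,0,-0.5,0],[-0.004,-0.144,0,-0.5,0],[-0.004,-0.144,0,-0.5,0],[-0.004,-0.144,0,-0.5,0],[-0.004,-0.144,0,-0.5,0],[-0.004,-0.144,0,-0.5,0],[-0.004,-0.144,0,-0.5,0],[-0.004,-0.144,0,-0.5,0],[-0.002,-0.072,0,-0.25,0],[0,0,0,0,0]]' 30
python3 - <<'E'
from h import *
s=readout.observe();print(s['position'],s['width']*92,s['gripper_force'],s['force'],s['joints'])
q=s['position'][:2]-[.5883,.2005];M=R.from_rotvec(s['ee_rot']).as_matrix()
print(np.linalg.norm(q),np.degrees(np.arctan2(q[1],q[0]))+170.9,np.degrees(np.arctan2(M[1,1],M[0,1])),M.T@s['force'])
E
```

```text
clock: 6.38
position: [0.4452, 0.1204, 0.1242]
ee_rot: [-0.775, 3.043, 0.0]
force: [4.1, 2.6, -7.3]
width: 0.317
gripper_force: 30.0
[0.44524824 0.12038133 0.12415968] 29.207005883694528 29.998757658759132 [ 4.12242101  2.56573865 -7.27899366] [-0.496372    0.29564241  0.14355242  2.0952941  -0.06113089  0.75271222
  1.75524891]
0.16395977611543394 20.151779399063486 118.58208301602635 [-4.83485999  0.28199131  7.28736772]
```

```bash
python3 -m creep '[[-0.01,-0.072,0,-0.25,0],[-0.007,-0.144,0,-0.5,0],[-0.007,-0.144,0,-0.5,0],[-0.007,-0.144,0,-0.5,0],[-0.007,-0.144,0,-0.5,0],[-0.007,-0.144,0,-0.5,0],[-0.007,-0.144,0,-0.5,0],[-0.007,-0.144,0,-0.5,0],[-0.007,-0.144,0,-0.5,0],[-0.007,-0.144,0,-0.5,0],[-0.003,-0.072,0,-0.25,0],[0,0,0,0,0]]' 30
python3 - <<'E'
from h import *
s=readout.observe();print(s['position'],s['width']*92,s['gripper_force'],s['force'],s['joints'])
q=s['position'][:2]-[.5883,.2005];M=R.from_rotvec(s['ee_rot']).as_matrix()
print(np.linalg.norm(q),np.degrees(np.arctan2(q[1],q[0]))+170.9,np.degrees(np.arctan2(M[1,1],M[0,1])),M.T@s['force'])
d=grab('scene');cv2.imwrite('pics/s4.png',cv2.resize(d['pixels'][120:290,200:420],None,fx=3,fy=3))
d=grab('top');cv2.imwrite('pics/t4.png',cv2.resize(d['pixels'][100:270,200:420],None,fx=3,fy=3))
E
```

```text
clock: 7.88
position: [0.4819, 0.0768, 0.1239]
ee_rot: [-1.292, 2.863, 0.0]
force: [5.3, 3.6, -7.4]
width: 0.315
gripper_force: 30.0
[0.48191286 0.07676032 0.1238916 ] 28.99064249603912 29.998595336219296 [ 5.28773905  3.64080794 -7.36427095] [-0.33301495  0.33521948  0.08295367  2.0303744  -0.03915057  0.77712658
  2.19150707]
0.16318618790130063 40.2121864175802 138.5558881198906 [-6.22629929 -1.55370362  7.36663801]
```

View pics/s4.png

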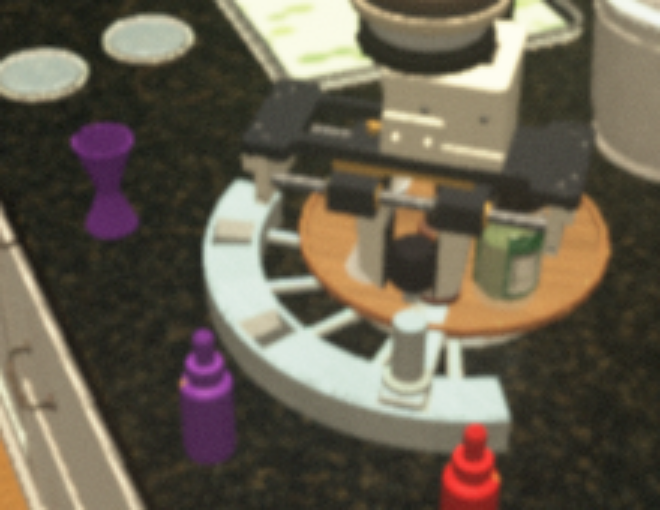

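The housing stands over the right-hand hole at (405,385) in the crop. The chord travelled is 112.8 mm, against 112.9 mm expected for 40°. Now I lower the pin.

```bash
python3 -m creep '[[-0.02,0,0.1,0,0],[0,0,0.15,0,0],[0,0,0.15,0,0],[0,0,0.12,0,0],[0,0,0,0,0],[0,0,0,0,0]]' 30
python3 - <<'E'
from h import *
s=readout.observe();M=R.from_rotvec(s['ee_rot']).as_matrix();print(s['position'],s['force'],M.T@s['force'])
E
```

```text
clock: 8.72
position: [0.482, 0.077, 0.103]
ee_rot: [1.291, -2.863, 0.0]
force: [1.8, -1.3, -5.2]
width: 0.315
gripper_force: 30.0
[0.48196209 0.077003   0.10295148] [ 1.7859135  -1.30391839 -5.21872953] [-0.20783384 -2.20272396  5.21820279]
```

```bash
python3 -m creep '[[0,0,0,0,0.4],[0,0,0,0,0.6],[0,0,0,0,0.6],[0,0,0,0,0.6],[0,0,-0.2,0,0.6],[0,0,-0.6,0,0.6],[0,0,-1,0,0.6],[0,0,-1,0,0.6],[0,0,-0.8,0,0.6],[0.5,0,-0.2,0,0.6],[0.5,0,0,0,0.6],[0,0,0,0,0.6]]'
python3 -m creep '[[0.8,0,-0.4,0,0.6],[0.8,0,-0.4,0,0.6],[0.5,0,0,0,0.6],[0,0,0,0,0.6],[0,0,0,0,0.6]]'
python3 - <<'E'
from h import *
d=grab('top');P=pts(d);cv2.imwrite('pics/t5.png',cv2.resize(d['pixels'][100:270,200:420],None,fx=3,fy=3))
s=grab('scene');cv2.imwrite('pics/s5.png',cv2.resize(s['pixels'][120:290,200:420],None,fx=3,fy=3))
q=pts(s).reshape(-1,3);k=(np.linalg.norm(q[:,:2]-[.482,.0765],axis=1)<.017)&(q[:,2]>.095)&(q[:,2]<.2)
print('knob from scene: n',k.sum(),'top z',np.nanpercentile(q[k,2],[2,50,98]))
E
```

```text
clock: 10.22
position: [0.4538, 0.0453, 0.2542]
ee_rot: [1.287, -2.863, -0.0]
force: [0.1, 0.3, -0.7]
width: 0.599
gripper_force: 0.0
clock: 10.85
position: [0.4003, -0.015, 0.2864]
ee_rot: [1.292, -2.863, -0.001]
force: [0.8, 0.8, 0.2]
width: 0.605
gripper_force: 0.0
knob from scene: n 286 top z [0.09693137 0.12639669 0.13331042]
```

View pics/s5.png

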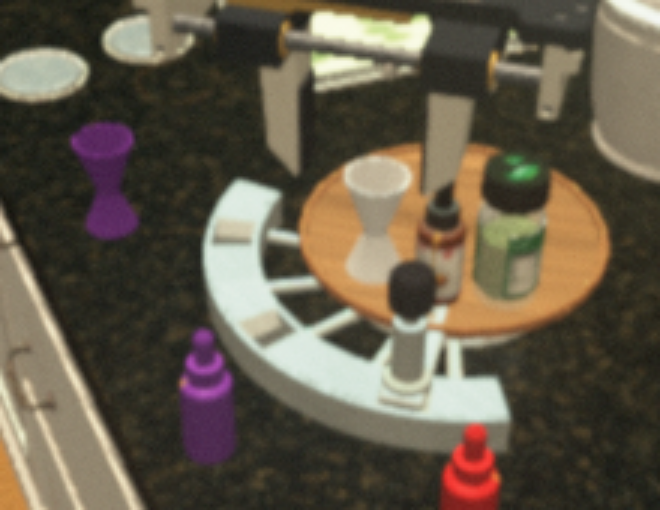

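View pics/t5.png

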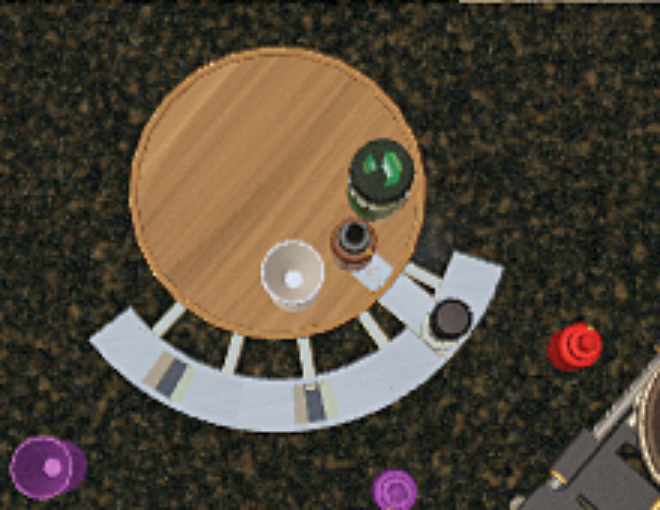

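The pictures show the jigger at the front, (292,272) in the top crop, with the bottle and jar standing. The knob is in the right-hand hole at (450,318). Its top reads about 132 mm, so the pin is home, and the gripper is clear.

```bash
python3 -c "from cell import sign_off; print(sign_off())"
```

```text
the job is handed in; nothing more can be done
None
```

The jigger is now at the front of the carousel with the pin fully home in the right-hand hole (+0.698 rad); the jigger, bottle and jar are all still standing, and the job was handed in at about 11 s.

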